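# Release the ratchet clamp and stand the stamp on the bat

## Robot

A 7-joint arm with a two-finger parallel gripper is mounted at the origin on the work surface; the furniture and walls round the work are solid. World frame = base frame: x ahead of the robot, y to its left, z up, the work surface at z = 0. Lengths are in mm, angles in rad, forces in N, time in s.
With the tool pointing down it reaches from about 400 to 850 mm from the base axis. Payload 4.5 kg.
Tool frame: the origin (TCP) lies at the very end of the fingers, on their centre line; the grasp point (between the pads) lies 19 mm behind it; z points along the fingers, y is the direction in which the jaws open and shut (so a half turn about z gives the same grasp; the last joint's range is limited). The gripper opens to 85 mm and grips with 20 to 120 N. Pads are 22 mm wide; open, the fingers measure 114 mm over their backs; the gripper's body (76 mm by 85 mm) begins 54 mm behind the grasp point. The pads swing forward as they close: fully open they stand 13 mm farther back than shut.
Start: joints at [-1.222, 0.689, -0.195, 1.565, 0.157, 0.902, -0.215], TCP at [193.497, 594.317, 231.317] pointing down, gripper open.
Joint ranges: [-3.01, 3.01], [-0.46, 2.08], [-1.47, 1.51], [0.13, 2.56], [-1, 4.14], [0.04, 2.09], [-2.66, 2.66]. Speed limits (rad/s): [2.57, 2.57, 3.14, 3.14, 3.14, 3.14, 3.14].

## Interface

Orientations are given as a rotation vector (axis times angle).
In Python, from cell import readout, get_image, ticket gives the robot as it stands.
- The arm moves only by the tool apply_moves, never from a script. Its argument "plan" is a list of rows, each an object with "xyz": the shift along the tool's x, y, z in mm, a list of three; "rotation": the turn, a rotation vector about the tool's x, y, z in degrees, a list of three. A call has exactly 5 rows; each row shifts and turns the pose as measured when the row begins, along the tool's axes as they then stand; what a row does not reach is not made up. A row lasts 1/10 s, in which the tool goes at most 50 mm and 8.59 degrees, less where a joint would pass 70% of its speed; a pose out of reach is approached as far as the arm can. A call with a gripper value outside its range is refused whole. "fingers" is the finger opening in mm, from 0 to 85.4, set as the call begins (left out, the last holds). The fingers move at their own pace and stop on an object; "newtons" is the grip in N (left out, the last holds). Time passes only in rows, so rows that do not move let the fingers close, or fill a call up. It gives the time, the measured TCP pose, the force and the opening at its end, in the units of the state.
- readout.state(): the state, without advancing time (a new reading comes with each control period).
- get_image(name): name is "side" or "top"; returns a dict with "image" (420x560x3 uint8, red, green, blue), "mtx" (3x3 intrinsics, pixels), "rvec" (rotation vector, rad) and "tvec" (3), from world to camera coordinates, as OpenCV has them. Camera axes: x right, y down, z forward; pixel columns grow to the right and rows downward; lengths in mm; the calibration is good to about 2 mm. A picture is of the moment at which its call begins. There is no depth.
- ticket.close_job(): hands the job in, once; it reports no verdict.
The state is a dict: "time": time; "joint_pos": joint angles; "qd": joint speeds; "joint_efforts": joint torques, N m; "ee_pos": TCP position; "ee_rot": TCP orientation; "contact_force": force on the tool from outside, world axes, zero at the start; "ft_torque": the same for the moment, N m; "gripper_width": opening from 0.0 (shut) to 1.0 (fully open).
Only numpy, scipy, OpenCV 4.12 (cv2) and the standard library are available. Lean on these libraries where they do the work, as an engineer would, in place of code of your own. Each camera call takes 0.05 s, during which the arm holds its last target.

## Task

The glue on the wooden texture stamp has set. Without forcing the ratchet clamp, lift its spring-loaded yellow pawl lever from below and keep it up while sliding the clamp bar fully back, away from the stamp. Then draw the stamp out from under the fixed jaw's lip and stand it upright well on the round plaster bat without dropping it, leaving the clamp open and the other things where they are.

Things in the scene. Friction and masses are not known exactly. Their poses are not given: they have to be found in the camera images.
- clamp: Ratchet clamp fixed on the table; origin under its base board, on the table. Own frame: +x is the way the clamp bar slides back from the stamp, -y the side where the lever's free edge overhangs, z up. Wooden base x -80..100, y -35..45 mm, top 18 mm up. Rack (near face y = -34 mm) blocks the bar while the pawl is down. Nothing stands under the lever beyond y = -35 mm. All lies below 85 mm.
- jaw_lip (a point): Underside tip of the fixed jaw's lip, 75.5 mm above the table. The aluminium jaw (28 mm wide in y, clamping face at clamp x = -55 mm) has a 20 mm wide lip that overhangs the stamp's top edge by 7 mm, 1.5 mm above it: move the stamp at least 8 mm along the clamp's +x before lifting it. Axes as the clamp's.
- clamp_bar (a joint): Travel of the green clamp bar in m: 0 clamped on the stamp, 0.035 fully back at its end stop, along the clamp's +x. About 2 N of friction; stays where it is left. Its jaw (28 mm wide) has a sprung rubber pad that presses on the stamp with about 8 N until the bar has gone back a few mm.
- pawl (a joint): Angle of the yellow pawl lever in rad: 0 down (tooth in the rack), 0.36 upper stop. The tooth is clear of the rack from about 0.12 rad. A spring pulls the lever down again, so it must be kept up while the bar moves. About 3 to 6 N upwards at the free edge lifts it.
- lever_edge (a point): Middle of the lever's free edge, on the axis of its 8 mm round bead, 68 mm above the table when down, parallel to clamp x. The lever is a plate 76 mm wide (x), 4 mm thick, running 115 mm along clamp +y to its hinge (parallel to x), riding on the bar. The edge overhangs the base by 50 mm. Too wide to grip across: take it from below with closed fingers tilted about 45 degrees.
- lever_cheek (a point): Inner face of the cheek on the lever's +x side, under the plate, 30 mm in from the free edge. Such cheeks (4 mm thick, reaching 12 mm below the plate's underside, 68 mm clear between them) run along both sides under the plate, so a fingertip under the plate can carry the lever and bar along clamp +x by pushing on this one.
- stamp_mid (a point): Centre of the wooden texture stamp (upright block 30 x 30 x 56 mm, about 50 g, reddish top), half-way up; axes as the clamp's at the start. At the start it stands on the base board at clamp x = -40 mm between the jaws.
- bat: Round white plaster bat, a fixed disc 152 mm across and 20 mm high; origin at the centre of its underside on the table.
- timer: Bystander: orange and white clockwork timer, 64 x 64 x 42 mm, origin under it. Leave alone.
- cup_purple: Bystander: purple plastic cup, 84 mm across, 112 mm high, origin under it. Leave alone.
- rubber_kidney: Bystander: flat red rubber kidney, 44 x 85 x 8 mm, origin under it. Leave alone.
- wood_rib: Bystander: flat wooden rib, 49 x 97 x 9 mm, origin under it. Leave alone.
- roller: Bystander: wooden slab roller lying on the table, 41 x 268 x 42 mm, origin under it. Leave alone.
There are look-alikes about, which are no part of the job. Of the things that look like the part that bears stamp_mid, the smaller one is meant.

How it is judged:
By the outcome, as a careful person would: the job done as asked, in the order asked, and still so for the second after the job is handed in, with the robot touching nothing.
It also fails if it takes over 62 s, if anything falls off the work surface, if the arm or the gripper's body presses on something with over 40 N, if the wrist force passes 120 N, or if a joint passes its speed limit or range.

## Working session

There is one attempt and no reset: what is moved stays moved. The work goes in short steps, Python scripts to look and compute and a tool call to move; the robot and the scene stay as the last step left them, time stands still between calls to the robot, and variables do not carry over. Pictures are saved under pics/ and viewed, and the job is handed in when it is done.

Besides the shell and the picture viewer there is one more tool, called after ">>>" by a JSON object that holds its "method" and its "body". apply_moves: Moves the arm, as the interface text tells. Its arguments: {"type":"object","properties":{"plan":{"type":"array","items":{"type":"object","properties":{"xyz":{"type":"array","items":{"type":"number"}},"rotation":{"type":"array","items":{"type":"number"}}}}},"fingers":{"type":"number"},"newtons":{"type":"number"}},"required":["plan"]}

```bash
mkdir -p pics; ls
python3 - <<'E'
from cell import readout,get_image
import cv2,numpy as np
s=readout.state();print(s)
for n in("side","top"):
    g=get_image(n);cv2.imwrite(f"pics/{n}0.png",g["image"][:,:,::-1]);print(n,g["mtx"],g["rvec"],g["tvec"])
    R=cv2.Rodrigues(np.array(g["rvec"],float))[0];print(-R.T@np.array(g["tvec"]).ravel())
E
```

```text
pics
{'time': 0.0, 'joint_pos': array([-1.2222182 ,  0.69001734, -0.19450531,  1.56639921,  0.1573077 ,
        0.9024931 , -0.21513275]), 'qd': array([ 1.06987729e-03, -7.50231732e-04,  4.64672539e-04,  2.88630136e-03,
        3.53060270e-04,  1.44672314e-03, -8.75440106e-05]), 'joint_efforts': array([-2.58575792e-04, -5.39624691e+01, -1.26667924e+00, -1.58546591e+01,
        9.09402792e-03,  9.47093591e-03, -1.37002405e-05]), 'ee_pos': array([193.34899294, 593.6258318 , 230.44831754]), 'ee_rot': array([-4.92301568e-01, -3.10262349e+00,  3.01310291e-03]), 'contact_force': array([ 0.3186454 , -0.64150395, -0.12445099]), 'ft_torque': array([ 0.02863675, -0.01727958, -0.00364634]), 'gripper_width': 0.9979806065887915}
side [[424.38440993   0.         280.07710332]
 [  0.         424.38440993 208.3423724 ]
 [  0.           0.           1.        ]] [ 2.20376627 -0.03675497  0.00293486] [-505.97050806   81.02038312 1099.97329511]
[ 490.69115866 -852.57715542  710.52522005]
top [[478.89443446   0.         271.71884736]
 [  0.         478.89443446 210.88645887]
 [  0.           0.           1.        ]] [ 2.19670456 -2.16871162  0.073852  ] [  13.29762089  486.23075568 1190.6013739 ]
[ 399.28171091   13.84837348 1222.5020016 ]
```

View pics/side0.png

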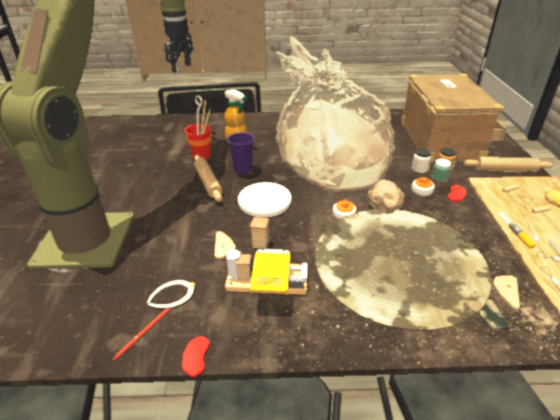

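View pics/top0.png

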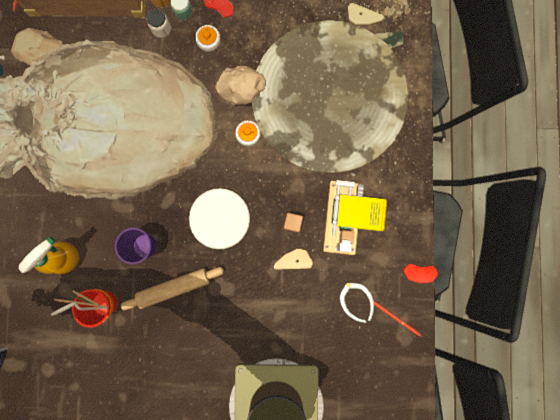

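Run:
```python
import cv2
a=cv2.imread("pics/top0.png")[165:275,270:420];cv2.imwrite("pics/ct.png",cv2.resize(a,None,fx=5.3,fy=5.3,interpolation=cv2.INTER_CUBIC))
a=cv2.imread("pics/side0.png")[205:305,210:330];cv2.imwrite("pics/cs.png",cv2.resize(a,None,fx=6,fy=6,interpolation=cv2.INTER_CUBIC))
```

```text
(no output)
```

View pics/ct.png

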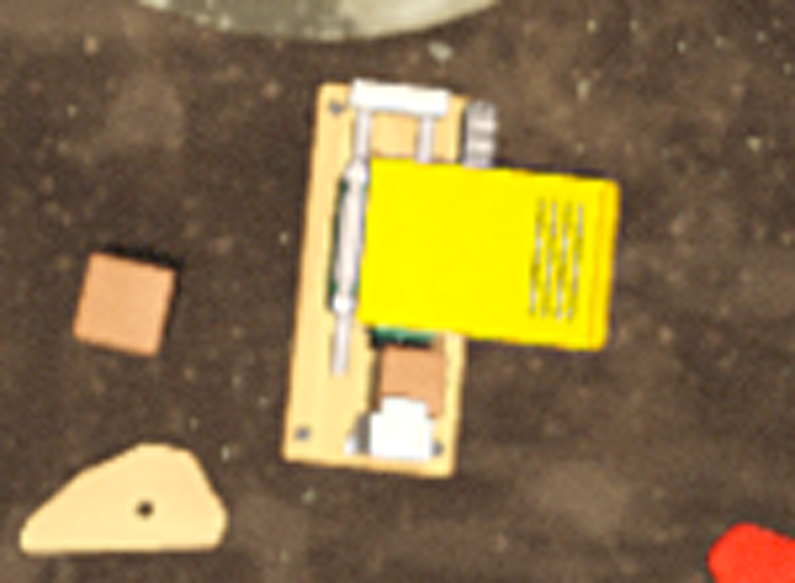

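View pics/cs.png

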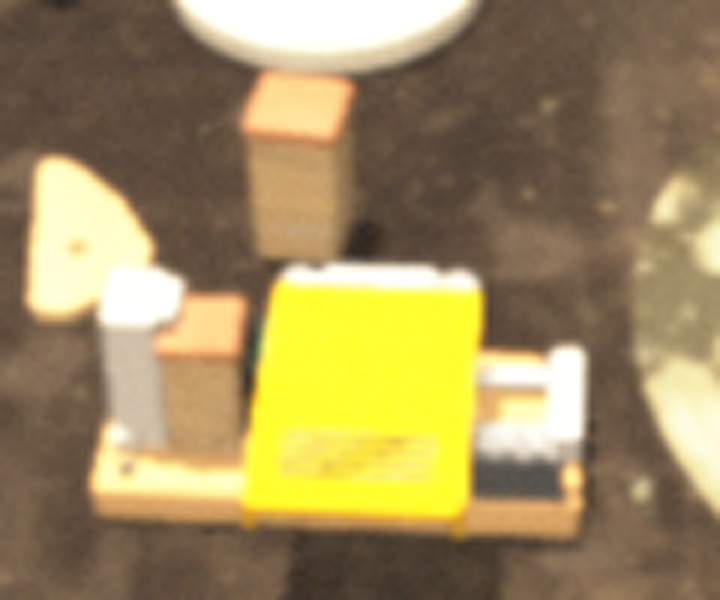

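```bash
cat > h.py <<'E'
import cv2,numpy as np
from cell import readout,get_image
def snap(n,f=None):
    g=get_image(n); g["R"]=cv2.Rodrigues(np.array(g["rvec"],float))[0]; g["t"]=np.array(g["tvec"],float).ravel()
    if f: cv2.imwrite("pics/"+f,g["image"][:,:,::-1])
    return g
def ray(g,px,z):
    c=-g["R"].T@g["t"]; d=g["R"].T@np.linalg.inv(g["mtx"])@np.array([px[0],px[1],1.]); return c+d*(z-c[2])/d[2]
def proj(g,p): return cv2.projectPoints(np.array(p,float).reshape(-1,3),np.array(g["rvec"],float),g["t"],g["mtx"],None)[0].reshape(-1,2)
def crop(g,f,x0,x1,y0,y1,s): cv2.imwrite("pics/"+f,cv2.resize(g["image"][y0:y1,x0:x1,::-1],None,fx=s,fy=s,interpolation=cv2.INTER_CUBIC))
E
python3 - <<'E'
from h import *
g=snap("top"); s=snap("side")
o=lambda x,y:(x/5.3+270-.4,y/5.3+165-.4)
for n,p,z in [("TL",(320,84),18),("BL",(285,460),18),("BR",(453,475),18),("TR",(470,97),18),("stampTop",(380,345),74),("",(447,350),74),("",(440,412),74)]:
    print(n,ray(g,o(*p),z).round(1))
hsv=cv2.cvtColor(g["image"],cv2.COLOR_RGB2HSV);m=cv2.inRange(hsv,(24,180,140),(35,255,255));m[:,:320]=0;m[:,400:]=0;m[:165]=0;m[260:]=0
c=max(cv2.findContours(m,0,2)[0],key=cv2.contourArea);r=cv2.minAreaRect(c);b=cv2.boxPoints(r);print(b.round(1))
for q in b: print(ray(g,q,70).round(1))
hs=cv2.cvtColor(s["image"],cv2.COLOR_RGB2HSV);m=cv2.inRange(hs,(24,180,140),(35,255,255));m[:,:230]=0;m[:,310:]=0;m[:240]=0;m[300:]=0
c=max(cv2.findContours(m,0,2)[0],key=cv2.contourArea);print(cv2.approxPolyDP(c,2,True).ravel())
# bat
m=cv2.inRange(hsv,(0,0,190),(179,70,255));m[:,:180]=0;m[:,260:]=0;m[:180]=0;m[260:]=0
c=max(cv2.findContours(m,0,2)[0],key=cv2.contourArea);e=cv2.fitEllipse(c);print(e,ray(g,e[0],20))
E
```

```text
TL [ 565.1 -127.    18. ]
BL [ 385.9 -111.2   18. ]
BR [ 379.9 -190.6   18. ]
TR [ 559.8 -198.6   18. ]
stampTop [ 438.9 -148.    74. ]
 [ 437.  -178.3   74. ]
 [ 409.  -175.2   74. ]
[[336.6 225.7]
 [340.1 193.9]
 [386.5 198.9]
 [383.1 230.8]]
[ 448.4 -137.4   70. ]
[ 525.6 -145.5   70. ]
[ 514.8 -257.5   70. ]
[ 437.7 -248.9   70. ]
[256 253 251 289 286 290 289 254]
((218.83457946777344, 218.25387573242188), (59.210235595703125, 59.57512664794922), 34.367279052734375) [465.57202638 152.31533722  20.        ]
```

>>> {"method": "apply_moves", "body": {"plan": [{"xyz":[0,0,-45],"rotation":[0,0,0]},{"xyz":[0,0,-45],"rotation":[0,0,0]},{"xyz":[-20,-35,-20],"rotation":[0,0,0]},{"xyz":[-20,-45,0],"rotation":[0,0,0]},{"xyz":[-20,-45,0],"rotation":[0,0,0]}], "fingers": 0, "newtons": 40}}

```text
time: 0.7
ee_pos: [209.8, 459.0, 342.5]
ee_rot: [-0.48, -3.102, -0.0]
contact_force: [0.4, 0.3, -0.2]
gripper_width: 0.145
```

>>> {"method": "apply_moves", "body": {"plan": [{"xyz":[-34,-34,0],"rotation":[0,0,0]},{"xyz":[-34,-34,0],"rotation":[0,0,0]},{"xyz":[-34,-34,0],"rotation":[0,0,0]},{"xyz":[-34,-34,0],"rotation":[0,0,0]},{"xyz":[-34,-34,0],"rotation":[0,0,0]}]}}

```text
time: 1.2
ee_pos: [320.8, 236.6, 343.0]
ee_rot: [-0.47, -3.104, -0.003]
contact_force: [1.0, 0.7, 0.6]
gripper_width: -0.001
```

>>> {"method": "apply_moves", "body": {"plan": [{"xyz":[-34,-34,0],"rotation":[0,0,0]},{"xyz":[-34,-34,0],"rotation":[0,0,0]},{"xyz":[-34,-34,0],"rotation":[0,0,0]},{"xyz":[-34,-34,0],"rotation":[0,0,0]},{"xyz":[-34,-34,0],"rotation":[0,0,0]}]}}

```text
time: 1.7
ee_pos: [435.4, 14.4, 343.4]
ee_rot: [0.468, 3.106, 0.005]
contact_force: [0.6, 0.2, -0.4]
gripper_width: 0.001
```

>>> {"method": "apply_moves", "body": {"plan": [{"xyz":[-10,-44,0],"rotation":[0,0,-6]},{"xyz":[-10,-44,0],"rotation":[0,0,-6]},{"xyz":[-10,-44,0],"rotation":[0,0,0]},{"xyz":[-10,-44,0],"rotation":[0,0,0]},{"xyz":[-10,-44,0],"rotation":[0,0,0]}]}}

```text
time: 2.2
ee_pos: [454.1, -219.0, 342.8]
ee_rot: [0.126, 3.135, 0.006]
contact_force: [1.2, -0.3, -0.2]
gripper_width: -0.003
```

>>> {"method": "apply_moves", "body": {"plan": [{"xyz":[-10,-44,0],"rotation":[0,0,0]},{"xyz":[-10,-44,0],"rotation":[0,0,0]},{"xyz":[-10,-44,0],"rotation":[-8,0,0]},{"xyz":[0,0,0],"rotation":[-8,0,0]},{"xyz":[0,0,0],"rotation":[-8,0,0]}]}}

```text
time: 2.7
ee_pos: [475.4, -359.1, 343.4]
ee_rot: [0.111, 3.039, 0.672]
contact_force: [1.5, 1.4, -0.4]
gripper_width: -0.001
```

>>> {"method": "apply_moves", "body": {"plan": [{"xyz":[0,0,0],"rotation":[-8,0,0]},{"xyz":[0,0,0],"rotation":[-8,0,0]},{"xyz":[0,0,0],"rotation":[-8,0,0]},{"xyz":[0,0,0],"rotation":[0,0,0]},{"xyz":[0,0,0],"rotation":[0,0,0]}]}}

```text
time: 3.2
ee_pos: [472.2, -366.1, 338.3]
ee_rot: [0.115, 2.807, 1.308]
contact_force: [1.0, 0.3, 0.4]
gripper_width: -0.001
```

```bash
cat >> h.py <<'E'
from scipy.spatial.transform import Rotation as Rot
yaw=np.deg2rad(-5.3); EX=np.array([np.cos(yaw),np.sin(yaw),0]); EY=np.array([-EX[1],EX[0],0]); O=np.array([461.7,-163.,0])
def inclamp(p): d=np.array(p)-O; return np.array([d@EX,d@EY,d[2]])
def cw(x,y,z): return O+x*EX+y*EY+np.array([0,0,z])
def rep():
    s=readout.state();R=Rot.from_rotvec(s["ee_rot"]).as_matrix();p=s["ee_pos"]
    print("t",s["time"],"p",p.round(1),"clamp",inclamp(p).round(1));print("axes(clamp cols)",(np.array([EX,EY,[0,0,1]])@R).round(3).tolist());print("F",s["contact_force"].round(1),"q",s["joint_pos"].round(2),"w",s["gripper_width"])
    return p,R
def delta(target,R,p): print("tool delta",(R.T@(np.array(target)-p)).round(1))
E
python3 -c "
from h import *
p,R=rep()"
```

```text
t 3.2 p [ 472.2 -366.1  338.3] clamp [  29.2 -201.3  338.3]
axes(clamp cols) [[-1.0, -0.01, -0.0], [-0.007, 0.643, 0.766], [-0.007, 0.766, -0.643]]
F [1.  0.3 0.4] q [ 0.96  0.92 -0.2   1.05 -0.48  1.78  2.33] w -0.0006623239706245675
```

>>> {"method": "apply_moves", "body": {"plan": [{"xyz":[-1.5,-27,27.5],"rotation":[0,0,0]},{"xyz":[-1.5,-27,27.5],"rotation":[0,0,0]},{"xyz":[-1.5,-27,27.5],"rotation":[0,0,0]},{"xyz":[-1.5,-27,27.5],"rotation":[0,0,0]},{"xyz":[-1.5,-27,27.5],"rotation":[0,0,0]}]}}

```text
time: 3.7
ee_pos: [491.7, -349.8, 154.9]
ee_rot: [0.087, 2.814, 1.256]
contact_force: [0.2, 0.3, -0.0]
gripper_width: 0.005
```

>>> {"method": "apply_moves", "body": {"plan": [{"xyz":[-1.5,-27,27.5],"rotation":[0,0,0]},{"xyz":[-1.5,-25,25],"rotation":[0,0,0]},{"xyz":[-1.5,-15,15],"rotation":[0,0,0]},{"xyz":[0,0,0],"rotation":[0,0,0]},{"xyz":[0,0,0],"rotation":[0,0,0]}]}}

```text
time: 4.2
ee_pos: [504.7, -340.1, 62.4]
ee_rot: [0.064, 2.822, 1.238]
contact_force: [0.1, 0.2, 0.7]
gripper_width: -0.0
```

```bash
python3 -c "
from h import *
p,R=rep()
delta(cw(41,-140,33),R,p)
delta(cw(41,-79,33),R,p)
g=snap('top','t1.png');crop(g,'t1c.png',300,450,150,260,5)
g=snap('side','s1.png');crop(g,'s1c.png',200,340,200,310,5)
"
```

```text
t 4.2 p [ 504.7 -340.1   62.4] clamp [  59.2 -172.4   62.4]
axes(clamp cols) [[-0.999, -0.048, 0.003], [-0.031, 0.675, 0.737], [-0.037, 0.736, -0.676]]
F [0.1 0.2 0.7] q [ 0.91  1.21 -0.21  1.2  -0.43  1.33  2.54] w -0.0001840377522998572
tool delta [18.3  1.1 43.7]
tool delta [16.4 42.3 88.6]
```

>>> {"method": "apply_moves", "body": {"plan": [{"xyz":[0,0,-5],"rotation":[0,0,8]},{"xyz":[0,0,0],"rotation":[0,0,0]},{"xyz":[0,0,0],"rotation":[0,0,0]},{"xyz":[0,0,0],"rotation":[0,0,0]},{"xyz":[0,0,0],"rotation":[0,0,0]}]}}

```text
time: 4.8
ee_pos: [506.0, -347.2, 71.8]
ee_rot: [0.258, 2.858, 1.249]
contact_force: [-0.6, 0.2, -0.3]
gripper_width: 0.0
```

```bash
python3 -c "
from h import *
p,R=rep()
"
```

```text
t 4.8 p [ 506.  -347.2   71.8] clamp [  61.1 -179.4   71.8]
axes(clamp cols) [[-0.996, 0.084, 0.009], [0.064, 0.678, 0.732], [0.055, 0.73, -0.681]]
F [-0.6  0.2 -0.3] q [ 0.9   1.2  -0.17  1.19 -0.46  1.35  2.42] w 0.0002396243465523293
```

View pics/s1.png

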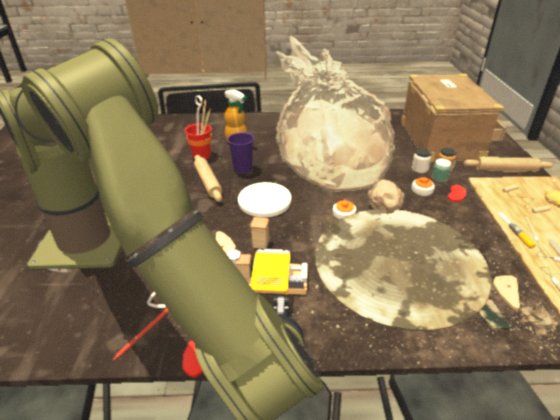

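View pics/t1c.png

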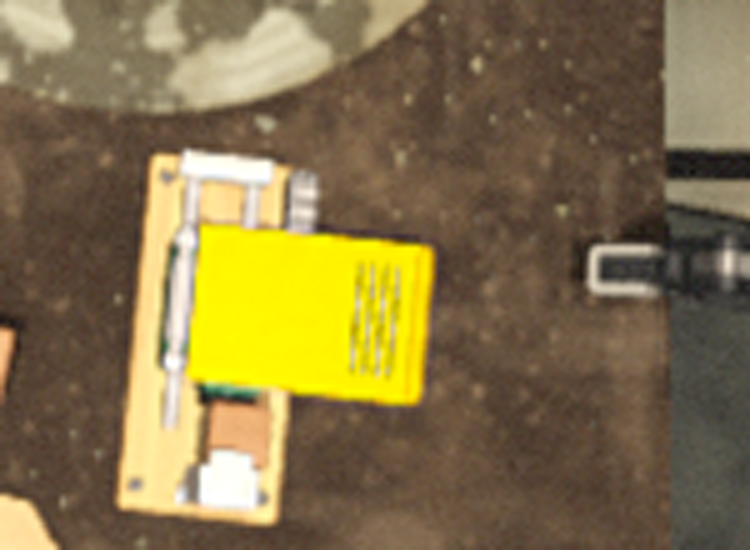

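>>> {"method": "apply_moves", "body": {"plan": [{"xyz":[0,0,0],"rotation":[0,0,8.5]},{"xyz":[0,0,0],"rotation":[0,0,8.5]},{"xyz":[0,0,0],"rotation":[0,0,8.5]},{"xyz":[0,0,0],"rotation":[0,0,8.5]},{"xyz":[0,0,0],"rotation":[0,0,8.5]}]}}

```text
time: 5.3
ee_pos: [505.7, -347.2, 72.1]
ee_rot: [-1.192, -2.362, -1.082]
contact_force: [-0.5, -0.4, -0.5]
gripper_width: 0.0
```

>>> {"method": "apply_moves", "body": {"plan": [{"xyz":[0,0,0],"rotation":[0,0,8.5]},{"xyz":[0,0,0],"rotation":[0,0,8.5]},{"xyz":[0,0,0],"rotation":[0,0,8.5]},{"xyz":[0,0,0],"rotation":[0,0,8.5]},{"xyz":[0,0,0],"rotation":[0,0,8.5]}]}}

```text
time: 5.8
ee_pos: [505.8, -346.1, 71.8]
ee_rot: [-1.842, -1.644, -0.804]
contact_force: [0.5, -0.6, 0.2]
gripper_width: 0.001
```

>>> {"method": "apply_moves", "body": {"plan": [{"xyz":[0,0,0],"rotation":[0,0,8.5]},{"xyz":[0,0,0],"rotation":[0,0,8.5]},{"xyz":[0,0,0],"rotation":[0,0,8.5]},{"xyz":[0,0,0],"rotation":[0,0,8.5]},{"xyz":[0,0,0],"rotation":[0,0,8.5]}]}}

```text
time: 6.3
ee_pos: [506.2, -344.7, 71.4]
ee_rot: [-2.212, -0.816, -0.464]
contact_force: [0.1, 0.8, -0.5]
gripper_width: -0.004
```

>>> {"method": "apply_moves", "body": {"plan": [{"xyz":[0,0,0],"rotation":[0,0,8.5]},{"xyz":[0,0,0],"rotation":[0,0,8.5]},{"xyz":[0,0,0],"rotation":[0,0,8.5]},{"xyz":[0,0,0],"rotation":[0,0,8.5]},{"xyz":[0,0,0],"rotation":[0,0,0]}]}}

```text
time: 6.8
ee_pos: [506.7, -342.9, 70.6]
ee_rot: [-2.309, -0.124, -0.165]
contact_force: [-0.0, 0.4, 0.0]
gripper_width: 0.002
```

```bash
python3 -c "
from h import *
p,R=rep()
delta(cw(41,-140,33),R,p)
s,c=np.sin(np.deg2rad(50)),np.cos(np.deg2rad(50))
T=np.array([EX,-c*EY-s*np.array([0,0,1]),s*EY-c*np.array([0,0,1])]).T
print(np.linalg.det(T),np.rad2deg(Rot.from_matrix(R.T@T).as_rotvec()))
"
```

```text
t 6.8 p [ 506.7 -342.9   70.6] clamp [  61.4 -175.    70.6]
axes(clamp cols) [[0.979, 0.203, 0.012], [0.128, -0.659, 0.741], [0.158, -0.724, -0.672]]
F [-0.   0.4  0. ] q [ 0.63  1.26  0.48  1.21 -0.95  1.6  -0.08] w 0.001920610030390594
tool delta [-21.5   0.   50.9]
1.0 [ 2.2494683  -0.45544566 11.74161696]
```

>>> {"method": "apply_moves", "body": {"plan": [{"xyz":[0,0,0],"rotation":[1,0,6]},{"xyz":[0,0,0],"rotation":[1,0,6]},{"xyz":[0,0,0],"rotation":[0,0,0]},{"xyz":[0,0,0],"rotation":[0,0,0]},{"xyz":[0,0,0],"rotation":[0,0,0]}]}}

```text
time: 7.3
ee_pos: [507.1, -342.1, 70.6]
ee_rot: [-2.268, 0.098, -0.064]
contact_force: [-0.9, 0.8, 0.4]
gripper_width: 0.001
```

```bash
cat >> h.py <<'E'
def orot(R,t=50,flip=1):
    s,c=np.sin(np.deg2rad(t)),np.cos(np.deg2rad(t));Z=np.array([0,0,1])
    T=np.array([flip*EX,flip*(-c*EY-s*Z),s*EY-c*Z]).T
    print("rot err",np.rad2deg(Rot.from_matrix(R.T@T).as_rotvec()).round(1))
E
python3 -c "
from h import *
p,R=rep()
delta(cw(41,-140,33),R,p);orot(R)
"
```

```text
t 7.3 p [ 507.1 -342.1   70.6] clamp [  61.7 -174.1   70.6]
axes(clamp cols) [[1.0, 0.01, 0.009], [-0.0, -0.643, 0.766], [0.014, -0.766, -0.643]]
F [-0.9  0.8  0.4] q [ 0.64  1.28  0.48  1.18 -0.96  1.65 -0.28] w 0.0006195306532845677
tool delta [-21.2   6.6  50.1]
rot err [ 0.  -0.5  0.6]
```

>>> {"method": "apply_moves", "body": {"plan": [{"xyz":[-7,2,16],"rotation":[0,0,0]},{"xyz":[-7,2,16],"rotation":[0,0,0]},{"xyz":[-7,2,16],"rotation":[0,0,0]},{"xyz":[0,0,0],"rotation":[0,0,0]},{"xyz":[0,0,0],"rotation":[0,0,0]}]}}

```text
time: 7.8
ee_pos: [490.3, -307.4, 35.2]
ee_rot: [-2.272, 0.083, -0.074]
contact_force: [-0.1, -0.5, 0.3]
gripper_width: -0.0
```

```bash
python3 -c "
from h import *
p,R=rep()
delta(cw(41,-110,33),R,p);delta(cw(41,-79,33),R,p);orot(R)
g=snap('top','t2.png');crop(g,'t2c.png',300,450,150,260,5)
"
```

```text
t 7.8 p [ 490.3 -307.4   35.2] clamp [  41.8 -141.2   35.2]
axes(clamp cols) [[1.0, 0.025, 0.011], [0.008, -0.646, 0.764], [0.026, -0.763, -0.646]]
F [-0.1 -0.5  0.3] q [ 0.62  1.28  0.44  1.32 -0.96  1.53 -0.18] w -0.0004850351437040945
tool delta [ -0.6 -18.5  25.2]
tool delta [ -0.4 -38.5  48.9]
rot err [ 0.2 -0.6  1.4]
```

View pics/t2c.png

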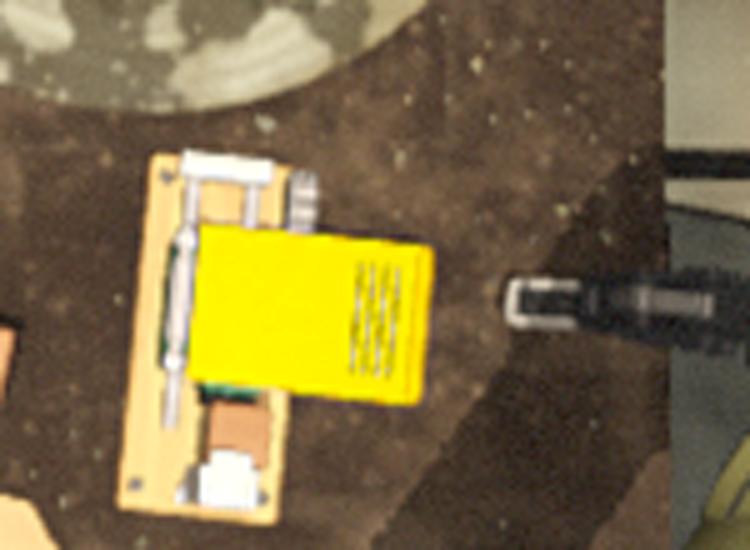

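>>> {"method": "apply_moves", "body": {"plan": [{"xyz":[0,-10,12.5],"rotation":[0,0,0]},{"xyz":[0,-10,12.5],"rotation":[0,0,0.5]},{"xyz":[0,-10,12.5],"rotation":[0,0,0.5]},{"xyz":[0,-10,12],"rotation":[0,0,0]},{"xyz":[0,0,0],"rotation":[0,0,0]}]}}

```text
time: 8.35
ee_pos: [498.5, -247.8, 35.6]
ee_rot: [-2.28, 0.097, -0.074]
contact_force: [0.6, -0.2, 0.3]
gripper_width: 0.005
```

```bash
python3 -c "
from h import *
p,R=rep()
delta(cw(41,-79,33),R,p);delta(cw(41,-79,50),R,p);orot(R)
g=snap('top','t3.png');crop(g,'t3c.png',300,450,150,260,5)
g=snap('side','s3.png');crop(g,'s3c.png',200,340,200,310,5)
"
```

```text
t 8.35 p [ 498.5 -247.8   35.6] clamp [ 44.5 -81.1  35.6]
axes(clamp cols) [[1.0, 0.014, 0.016], [-0.003, -0.652, 0.758], [0.021, -0.758, -0.652]]
F [ 0.6 -0.2  0.3] q [ 0.57  1.23  0.36  1.48 -0.97  1.39 -0.18] w 0.004715647737987145
tool delta [-3.6  0.6  3.2]
tool delta [ -3.2 -12.3  -7.9]
rot err [ 0.7 -0.9  0.8]
```

View pics/s3c.png

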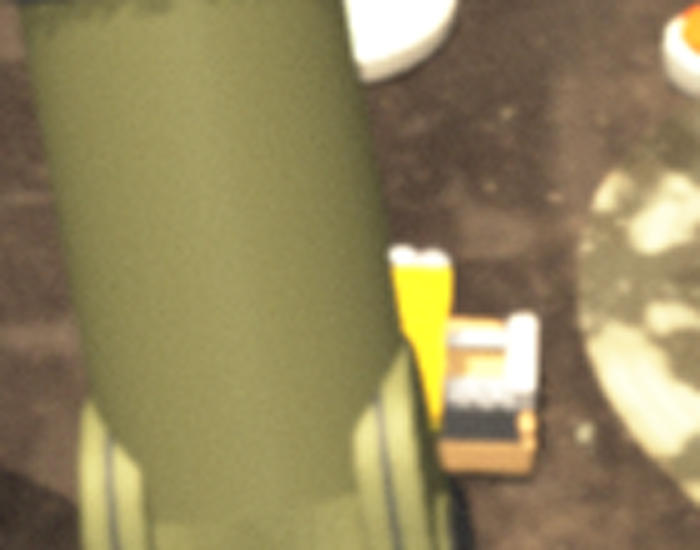

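View pics/t3c.png

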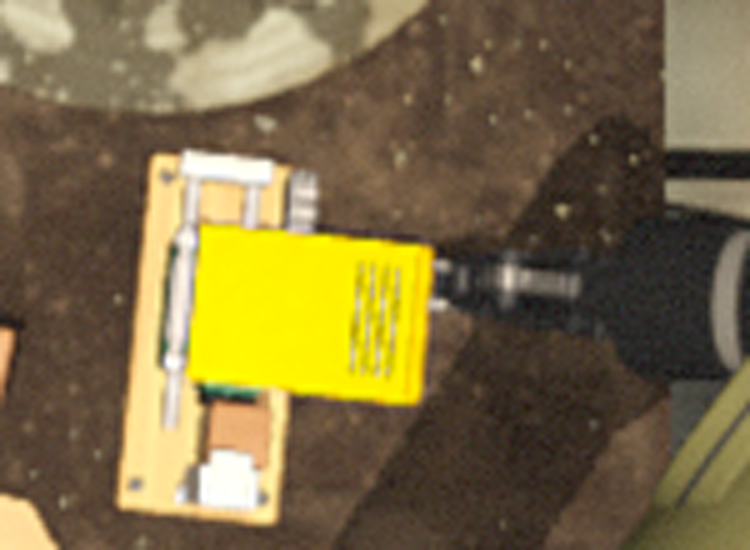

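>>> {"method": "apply_moves", "body": {"plan": [{"xyz":[-4,0,0],"rotation":[0,0,0]},{"xyz":[-1,-3.8,-3.3],"rotation":[0,0,0]},{"xyz":[0,-3.8,-3.3],"rotation":[0,0,0]},{"xyz":[0,-3.8,-3.3],"rotation":[0,0,0]},{"xyz":[0,0,0],"rotation":[0,0,0]}]}}

```text
time: 8.95
ee_pos: [491.0, -255.9, 49.8]
ee_rot: [-2.292, 0.104, -0.075]
contact_force: [0.7, -0.7, -0.6]
gripper_width: 0.002
```

```bash
python3 -c "
from h import *
p,R=rep();orot(R)
"
```

```text
t 8.95 p [ 491.  -255.9   49.8] clamp [ 37.7 -89.8  49.8]
axes(clamp cols) [[1.0, 0.01, 0.019], [-0.008, -0.662, 0.75], [0.021, -0.75, -0.661]]
F [ 0.7 -0.7 -0.6] q [ 0.58  1.2   0.38  1.49 -0.96  1.4  -0.18] w 0.00151125402753375
rot err [ 1.4 -1.1  0.6]
```

>>> {"method": "apply_moves", "body": {"plan": [{"xyz":[1,-1.7,6.5],"rotation":[0.5,-0.5,0.5]},{"xyz":[1,-1.7,6.5],"rotation":[0.5,-0.5,0]},{"xyz":[0,0,0],"rotation":[0,0,0]},{"xyz":[0,-3.7,-3],"rotation":[0,0,0]},{"xyz":[0,-3.7,-3],"rotation":[0,0,0]}]}}

```text
time: 9.45
ee_pos: [493.8, -248.5, 51.3]
ee_rot: [-2.285, 0.109, -0.051]
contact_force: [2.7, -2.4, -2.4]
gripper_width: 0.002
```

```bash
python3 -c "
from h import *
p,R=rep();orot(R)
"
```

```text
t 9.45 p [ 493.8 -248.5   51.3] clamp [ 39.9 -82.2  51.3]
axes(clamp cols) [[1.0, -0.002, 0.003], [-0.004, -0.656, 0.755], [0.001, -0.755, -0.656]]
F [ 2.7 -2.4 -2.4] q [ 0.57  1.2   0.38  1.49 -0.96  1.41 -0.2 ] w 0.0018213496973075462
rot err [ 1.  -0.2 -0.1]
```

>>> {"method": "apply_moves", "body": {"plan": [{"xyz":[0,-4.5,-3.5],"rotation":[0,0,0]},{"xyz":[0,-4.5,-3.5],"rotation":[0,0,0]},{"xyz":[0,-4.5,-3.5],"rotation":[0,0,0]},{"xyz":[0,-4.5,-3.5],"rotation":[0,0,0]},{"xyz":[0,0,0],"rotation":[0,0,0]}]}}

```text
time: 9.95
ee_pos: [494.6, -246.1, 77.5]
ee_rot: [-2.284, 0.107, -0.052]
contact_force: [0.1, -1.2, -3.6]
gripper_width: 0.001
```

```bash
python3 -c "
from h import *
p,R=rep();orot(R)
g=snap('top','t4.png');crop(g,'t4c.png',300,450,150,260,5)
"
```

```text
t 9.95 p [ 494.6 -246.1   77.5] clamp [ 40.4 -79.7  77.5]
axes(clamp cols) [[1.0, -0.0, 0.003], [-0.003, -0.655, 0.755], [0.002, -0.755, -0.655]]
F [ 0.1 -1.2 -3.6] q [ 0.56  1.16  0.38  1.5  -0.95  1.43 -0.22] w 0.0012813919549588884
rot err [ 1.  -0.2  0. ]
```

View pics/t4c.png

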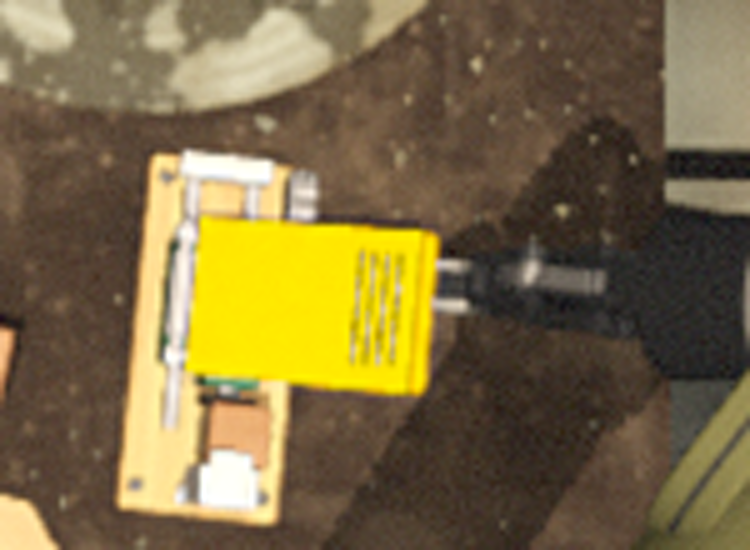

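>>> {"method": "apply_moves", "body": {"plan": [{"xyz":[5,0,0],"rotation":[0,0,0]},{"xyz":[5,0,0],"rotation":[0,0,0]},{"xyz":[5,0,0],"rotation":[0,0,0]},{"xyz":[5,0,0],"rotation":[0,0,0]},{"xyz":[0,0,0],"rotation":[0,0,0]}]}}

```text
time: 10.5
ee_pos: [512.8, -248.9, 75.5]
ee_rot: [-2.284, 0.11, -0.044]
contact_force: [1.0, -1.7, -3.9]
gripper_width: 0.001
```

```bash
python3 -c "
from h import *
p,R=rep();orot(R)
g=snap('top','t5.png');crop(g,'t5c.png',300,450,150,260,5)
"
```

```text
t 10.5 p [ 512.8 -248.9   75.5] clamp [ 58.8 -80.8  75.5]
axes(clamp cols) [[1.0, -0.005, -0.002], [-0.002, -0.656, 0.755], [-0.005, -0.755, -0.656]]
F [ 1.  -1.7 -3.9] q [ 0.55  1.18  0.38  1.44 -0.95  1.45 -0.27] w 0.0013181810596880942
rot err [ 1.   0.1 -0.3]
```

View pics/t5c.png

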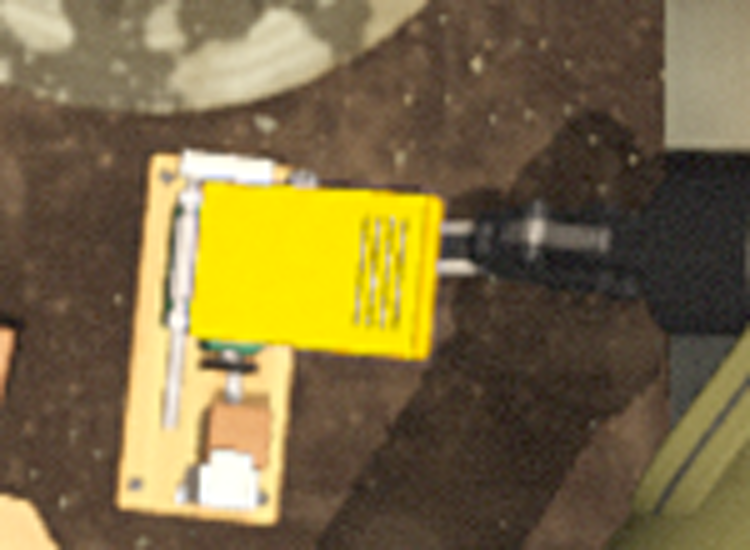

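>>> {"method": "apply_moves", "body": {"plan": [{"xyz":[5,-0.6,-0.5],"rotation":[0,0,0]},{"xyz":[5,-0.6,-0.5],"rotation":[0,0,0]},{"xyz":[5,-0.6,-0.5],"rotation":[0,0,0]},{"xyz":[4,-0.6,-0.5],"rotation":[0,0,0]},{"xyz":[0,0,0],"rotation":[0,0,0]}]}}

```text
time: 11.05
ee_pos: [531.9, -250.7, 78.5]
ee_rot: [-2.284, 0.111, -0.04]
contact_force: [-1.3, -0.7, -4.2]
gripper_width: 0.001
```

```bash
python3 -c "
from h import *
p,R=rep();orot(R)
g=snap('top','t6.png');crop(g,'t6c.png',300,450,150,260,5)
"
```

```text
t 11.05 p [ 531.9 -250.7   78.5] clamp [ 78.  -80.9  78.5]
axes(clamp cols) [[1.0, -0.007, -0.004], [-0.001, -0.656, 0.755], [-0.008, -0.755, -0.656]]
F [-1.3 -0.7 -4.2] q [ 0.54  1.19  0.37  1.39 -0.95  1.47 -0.32] w 0.0007305439969711685
rot err [ 1.   0.2 -0.4]
```

View pics/t6c.png

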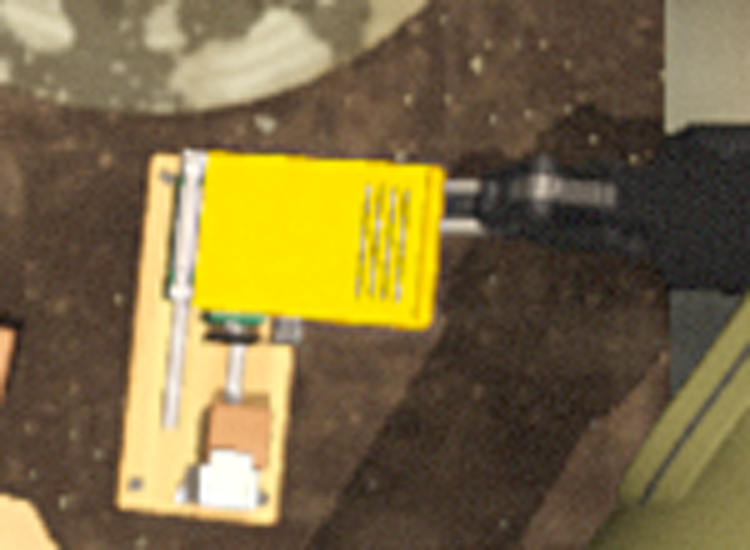

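>>> {"method": "apply_moves", "body": {"plan": [{"xyz":[4,-0.4,-0.3],"rotation":[0,0,0]},{"xyz":[4,-0.4,-0.3],"rotation":[0,0,0]},{"xyz":[3,0,0],"rotation":[0,0,0]},{"xyz":[0,0,0],"rotation":[0,0,0]},{"xyz":[0,0,0],"rotation":[0,0,0]}]}}

```text
time: 11.6
ee_pos: [534.5, -251.7, 77.9]
ee_rot: [-2.281, 0.116, -0.018]
contact_force: [-2.3, -1.3, -3.7]
gripper_width: 0.005
```

```bash
python3 -c "
from h import *
p,R=rep();orot(R)
g=snap('top','t7.png');crop(g,'t7c.png',300,450,150,260,5)
"
```

```text
t 11.6 p [ 534.5 -251.7   77.9] clamp [ 80.7 -81.6  77.9]
axes(clamp cols) [[1.0, -0.018, -0.018], [0.002, -0.654, 0.756], [-0.026, -0.756, -0.654]]
F [-2.3 -1.3 -3.7] q [ 0.54  1.2   0.38  1.36 -0.94  1.49 -0.35] w 0.005249764445674315
rot err [ 0.9  1.1 -1. ]
```

View pics/t7c.png

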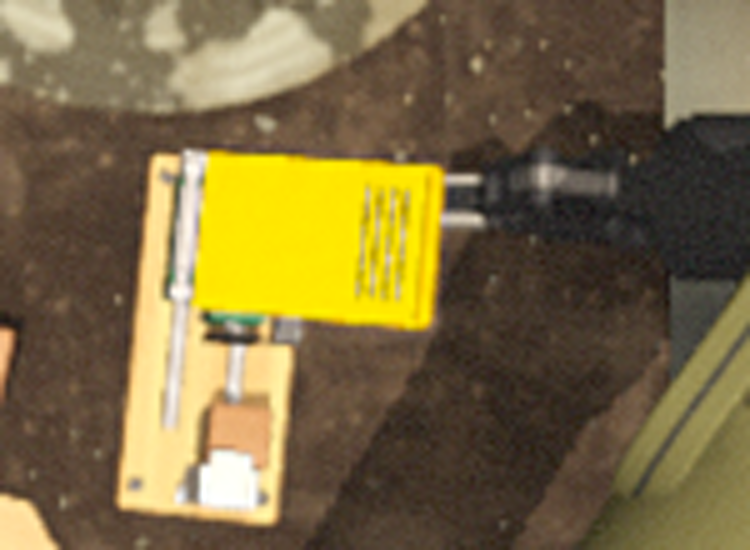

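>>> {"method": "apply_moves", "body": {"plan": [{"xyz":[0,6,5],"rotation":[0,0,0]},{"xyz":[0,6,5],"rotation":[0,0,0]},{"xyz":[0,6,5],"rotation":[0,0,0]},{"xyz":[0,6,5],"rotation":[0,0,0]},{"xyz":[0,4,3],"rotation":[0,0,0]}]}}

```text
time: 12.15
ee_pos: [536.6, -254.8, 42.1]
ee_rot: [-2.284, 0.115, -0.028]
contact_force: [0.3, 0.6, 0.0]
gripper_width: -0.007
```

```bash
python3 -c "
from h import *
p,R=rep();orot(R)
g=snap('top','t8.png');crop(g,'t8c.png',300,450,150,260,5)
"
```

```text
t 12.15 p [ 536.6 -254.8   42.1] clamp [ 83.  -84.5  42.1]
axes(clamp cols) [[1.0, -0.013, -0.012], [0.0, -0.656, 0.754], [-0.018, -0.754, -0.656]]
F [0.3 0.6 0. ] q [ 0.55  1.25  0.35  1.34 -0.95  1.45 -0.33] w -0.006947394489730156
rot err [ 1.   0.7 -0.8]
```

View pics/t8c.png

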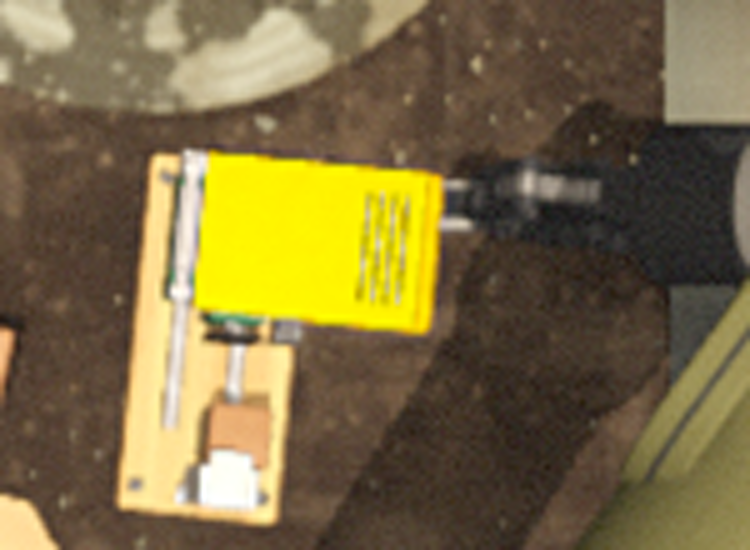

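>>> {"method": "apply_moves", "body": {"plan": [{"xyz":[0,15,-17],"rotation":[0,0,0]},{"xyz":[0,15,-17],"rotation":[0,0,0]},{"xyz":[0,13,-15],"rotation":[0,0,0]},{"xyz":[0,0,-40],"rotation":[0,0,0]},{"xyz":[0,0,-40],"rotation":[0,0,0]}]}}

```text
time: 12.7
ee_pos: [531.0, -371.2, 94.4]
ee_rot: [-2.262, 0.103, -0.026]
contact_force: [0.2, -1.2, 0.7]
gripper_width: -0.002
```

>>> {"method": "apply_moves", "body": {"plan": [{"xyz":[0,0,-40],"rotation":[8,0,0]},{"xyz":[0,0,-40],"rotation":[8,0,0]},{"xyz":[0,-10,-30],"rotation":[8,0,0]},{"xyz":[0,-10,0],"rotation":[8,0,0]},{"xyz":[0,0,0],"rotation":[8,0,0]}]}}

```text
time: 13.2
ee_pos: [530.5, -380.5, 130.6]
ee_rot: [-1.879, 0.034, 0.023]
contact_force: [0.3, 2.0, -1.2]
gripper_width: 0.001
```

```bash
python3 -c "
from h import *
p,R=rep();orot(R,0)
g=snap('top','t9.png');crop(g,'t9c.png',280,400,160,270,6)
g=snap('side','s9.png');crop(g,'s9c.png',200,340,200,310,5)
"
```

```text
t 13.2 p [ 530.5 -380.5  130.6] clamp [  88.6 -210.2  130.6]
axes(clamp cols) [[0.996, -0.007, -0.087], [0.08, -0.306, 0.949], [-0.033, -0.952, -0.304]]
F [ 0.3  2.  -1.2] q [ 0.97  1.53 -0.56  0.47 -0.37  2.06 -0.97] w 0.0012844553916153425
rot err [-72.2   4.5   2.8]
```

View pics/t9c.png

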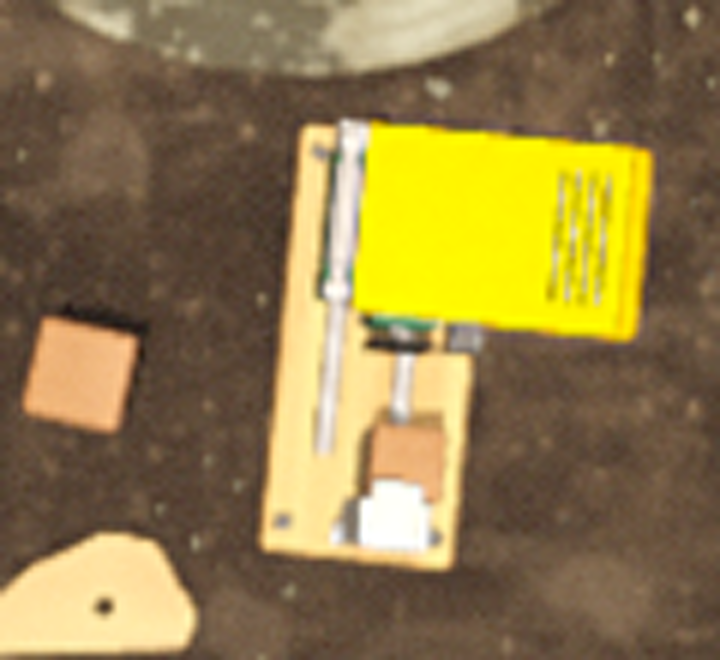

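View pics/s9c.png

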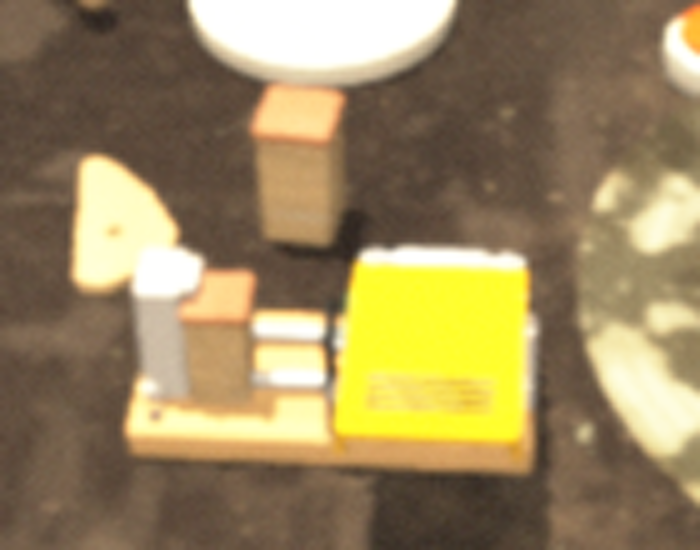

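>>> {"method": "apply_moves", "body": {"plan": [{"xyz":[0,-20,0],"rotation":[-8,0,0]},{"xyz":[0,-20,0],"rotation":[-8,0,0]},{"xyz":[0,-20,5],"rotation":[-8,0,0]},{"xyz":[0,-20,5],"rotation":[-8,0,0]},{"xyz":[0,-20,5],"rotation":[-8,0,0]}]}}

```text
time: 13.8
ee_pos: [526.3, -318.4, 178.7]
ee_rot: [-2.577, 0.063, 0.057]
contact_force: [1.1, 0.9, 0.2]
gripper_width: -0.004
```

```bash
python3 -c "
from h import *
p,R=rep();orot(R,0)
g=snap('top');s=snap('side')
for z in (20,30,40,50,60,70):
  print(z,inclamp(ray(g,(335.3,220),z)).round(1),inclamp(ray(g,(334,235),z)).round(1),'side',inclamp(ray(s,(258,266),z)).round(1),inclamp(ray(s,(258,275.6),z)).round(1))
a=lambda x,y:(280+x/6-.4,160+y/6-.4)
for q in [(377,420),(446,424),(438,500)]: print('stamp',inclamp(ray(g,a(*q),74)).round(1))
for q in [(270,545),(302,125),(452,570)]: print('base',inclamp(ray(g,a(*q),18)).round(1))
"
```

```text
t 13.8 p [ 526.3 -318.4  178.7] clamp [  78.7 -148.8  178.7]
axes(clamp cols) [[0.997, 0.021, -0.077], [0.059, -0.846, 0.53], [-0.054, -0.533, -0.845]]
F [1.1 0.9 0.2] q [ 0.86  0.97 -0.39  1.28 -0.13  1.28 -0.99] w -0.004241261764962905
rot err [-32.1   3.9   2.4]
20 [ 1.1 22.7 20. ] [-36.7  22.3  20. ] side [-12.8  25.8  20. ] [-9.5 -5.  20. ]
30 [ 0.5 23.9 30. ] [-37.1  23.5  30. ] side [-11.2  15.6  30. ] [ -8.  -14.8  30. ]
40 [-0.2 25.1 40. ] [-37.4  24.8  40. ] side [-9.7  5.3 40. ] [ -6.5 -24.7  40. ]
50 [-0.9 26.4 50. ] [-37.7  26.   50. ] side [-8.2 -5.  50. ] [ -5.  -34.5  50. ]
60 [-1.5 27.6 60. ] [-38.1  27.2  60. ] side [ -6.7 -15.3  60. ] [ -3.5 -44.3  60. ]
70 [-2.2 28.8 70. ] [-38.4  28.5  70. ] side [ -5.1 -25.6  70. ] [ -2.1 -54.2  70. ]
stamp [-23.6  10.1  74. ]
stamp [-22.3 -17.4  74. ]
stamp [-52.8 -17.1  74. ]
base [-77.6  41.8  18. ]
base [99.7 45.5 18. ]
base [-79.9 -34.7  18. ]
```

>>> {"method": "apply_moves", "body": {"plan": [{"xyz":[-20,-30,15],"rotation":[-8,1,0.6]},{"xyz":[-20,-30,15],"rotation":[-8,1,0.6]},{"xyz":[-20,-30,10],"rotation":[-8,1,0.6]},{"xyz":[-20,-30,0],"rotation":[-8,1,0.6]},{"xyz":[0,0,0],"rotation":[0,0,0]}], "fingers": 60}}

```text
time: 14.4
ee_pos: [456.1, -185.2, 184.4]
ee_rot: [-3.124, 0.158, 0.006]
contact_force: [0.7, -0.1, -0.8]
gripper_width: 0.7
```

```bash
python3 -c "
from h import *
p,R=rep();orot(R,0);delta(cw(-38,-3,140),R,p)
"
```

```text
t 14.4 p [ 456.1 -185.2  184.4] clamp [ -3.6 -22.6 184.4]
axes(clamp cols) [[1.0, -0.009, -0.004], [-0.009, -1.0, 0.014], [-0.005, -0.014, -1.0]]
F [ 0.7 -0.1 -0.8] q [ 0.37  0.59 -0.11  2.    0.1   0.56 -1.48] w 0.7004532418415373
rot err [-0.8  0.3 -0.5]
tool delta [-34.4 -18.7  44.9]
```

>>> {"method": "apply_moves", "body": {"plan": [{"xyz":[-17,-9,10],"rotation":[0,0,0]},{"xyz":[-15,-8,15],"rotation":[-0.5,0,-0.4]},{"xyz":[-2,-1,10],"rotation":[0,0,0]},{"xyz":[0,0,0],"rotation":[0,0,0]},{"xyz":[0,0,0],"rotation":[0,0,0]}]}}

```text
time: 14.9
ee_pos: [423.2, -168.5, 154.6]
ee_rot: [3.129, -0.172, -0.001]
contact_force: [-0.2, -0.0, 0.3]
gripper_width: 0.705
```

```bash
python3 -c "
from h import *
p,R=rep();orot(R,0);delta(cw(-38,-3,41),R,p)
g=snap('top','t10.png');crop(g,'t10c.png',280,400,160,270,6)
g=snap('side','s10.png');crop(g,'s10c.png',200,340,200,310,5)
"
```

```text
t 14.9 p [ 423.2 -168.5  154.6] clamp [-37.8  -9.  154.6]
axes(clamp cols) [[1.0, -0.017, -0.0], [-0.017, -1.0, -0.008], [-0.0, 0.008, -1.0]]
F [-0.2 -0.   0.3] q [ 0.32  0.61 -0.07  2.14  0.13  0.39 -1.54] w 0.7049173041950856
rot err [ 0.5  0.  -1. ]
tool delta [ -0.2  -6.9 113.5]
```

View pics/s10c.png

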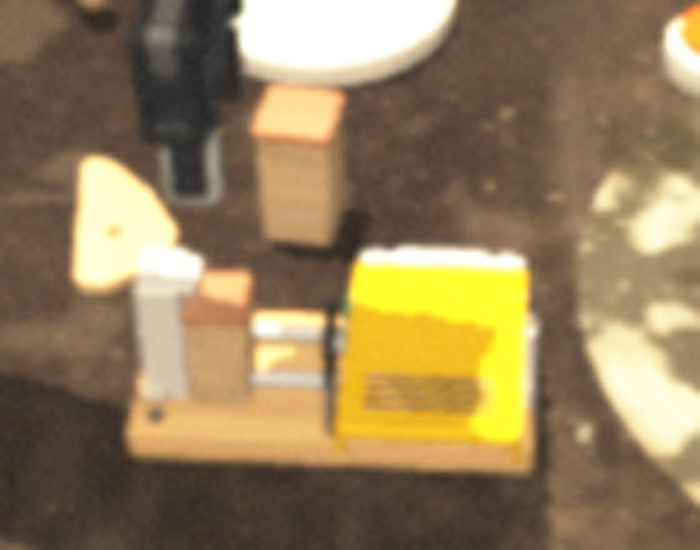

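View pics/t10c.png

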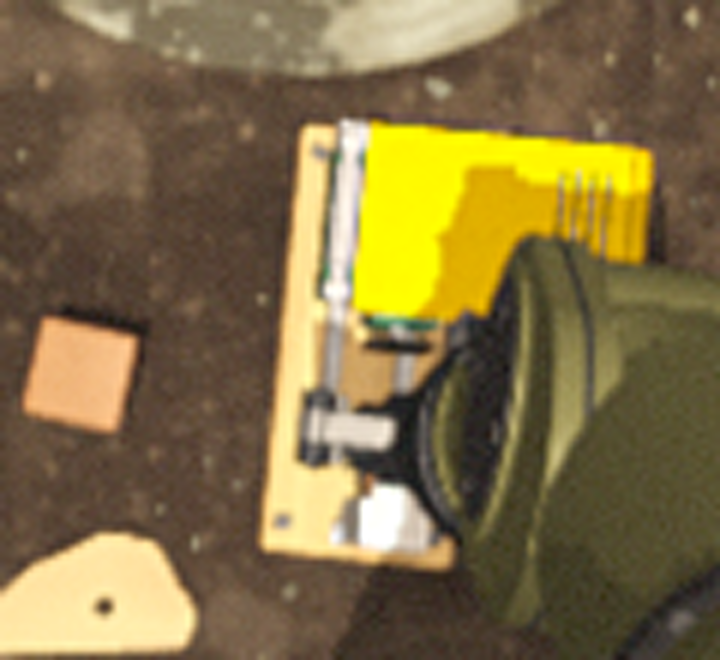

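>>> {"method": "apply_moves", "body": {"plan": [{"xyz":[0,-4,15],"rotation":[0,0,-0.5]},{"xyz":[0,-3,15],"rotation":[0,0,-0.5]},{"xyz":[0,0,15],"rotation":[0,0,0]},{"xyz":[0,0,0],"rotation":[0,0,0]},{"xyz":[0,0,0],"rotation":[0,0,0]}]}}

```text
time: 15.5
ee_pos: [428.6, -166.8, 111.2]
ee_rot: [3.126, -0.157, 0.014]
contact_force: [-0.3, 1.2, 1.0]
gripper_width: 0.698
```

```bash
python3 -c "
from h import *
p,R=rep();orot(R,0);delta(cw(-38,-3,41),R,p)
s=snap('side','s11.png');crop(s,'s11c.png',220,280,220,300,7)
a=lambda x,y:(200+x/5-.4,200+y/5-.4)
for q in [(182,321),(250,321),(253,272)]: print('stamp',inclamp(ray(s,a(*q),74)).round(1))
print('tcp px',proj(s,p))
"
```

```text
t 15.5 p [ 428.6 -166.8  111.2] clamp [-32.6  -6.9 111.2]
axes(clamp cols) [[1.0, -0.008, 0.009], [-0.008, -1.0, -0.011], [0.01, 0.011, -1.0]]
F [-0.3  1.2  1. ] q [ 0.29  0.7  -0.04  2.17  0.15  0.26 -1.56] w 0.6977914766295386
rot err [ 0.6 -0.5 -0.5]
tool delta [-6.1 -4.6 70.1]
stamp [-52.6 -25.5  74. ]
stamp [-23.3 -23.9  74. ]
stamp [-25.8   7.1  74. ]
tcp px [[245.34139304 245.38081484]]
```

View pics/s11c.png

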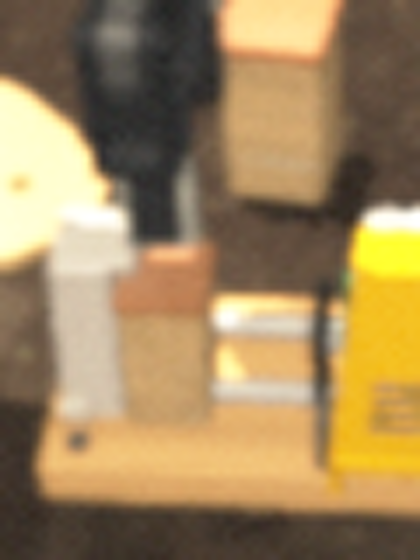

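>>> {"method": "apply_moves", "body": {"plan": [{"xyz":[-5,-2,12],"rotation":[0.5,-0.5,-0.5]},{"xyz":[-2,0,12],"rotation":[0,0,0]},{"xyz":[-1,0,12],"rotation":[0,0,0]},{"xyz":[0,0,0],"rotation":[0,0,0]},{"xyz":[0,0,0],"rotation":[0,0,0]}]}}

```text
time: 16.05
ee_pos: [421.7, -165.3, 75.1]
ee_rot: [3.136, -0.145, 0.006]
contact_force: [0.1, -0.7, 0.7]
gripper_width: 0.706
```

```bash
python3 -c "
from h import *
p,R=rep();orot(R,0);delta(cw(-38,-5,41),R,p)
"
```

```text
t 16.05 p [ 421.7 -165.3   75.1] clamp [-39.7  -6.   75.1]
axes(clamp cols) [[1.0, 0.0, 0.004], [0.0, -1.0, -0.002], [0.004, 0.002, -1.0]]
F [ 0.1 -0.7  0.7] q [ 0.29  0.77 -0.03  2.21  0.16  0.16 -1.55] w 0.7056217482962769
rot err [ 0.1 -0.2  0. ]
tool delta [ 1.5 -1.1 34.1]
```

>>> {"method": "apply_moves", "body": {"plan": [{"xyz":[2,-1,11],"rotation":[0,0,0]},{"xyz":[2,0,10],"rotation":[0,0,0]},{"xyz":[0,0,8],"rotation":[0,0,0]},{"xyz":[0,0,0],"rotation":[0,0,0]},{"xyz":[0,0,0],"rotation":[0,0,0]}]}}

```text
time: 16.55
ee_pos: [427.2, -164.9, 44.1]
ee_rot: [3.136, -0.144, 0.009]
contact_force: [0.4, 0.1, -0.2]
gripper_width: 0.696
```

```bash
python3 -c "
from h import *
p,R=rep();orot(R,0);delta(cw(-38,-5,43),R,p)
s=snap('side','s12.png');crop(s,'s12c.png',220,280,220,300,7)
"
```

```text
t 16.55 p [ 427.2 -164.9   44.1] clamp [-34.2  -5.1  44.1]
axes(clamp cols) [[1.0, 0.0, 0.006], [0.001, -1.0, -0.002], [0.006, 0.002, -1.0]]
F [ 0.4  0.1 -0.2] q [ 0.28  0.84 -0.02  2.2   0.17  0.09 -1.56] w 0.6964597722570242
rot err [ 0.1 -0.4  0. ]
tool delta [-3.8 -0.1  1.1]
```

View pics/s12c.png

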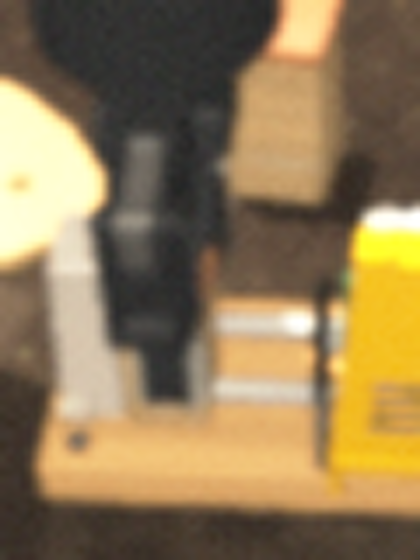

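>>> {"method": "apply_moves", "body": {"plan": [{"xyz":[-3,0,0],"rotation":[0,0,0]},{"xyz":[0,0,0],"rotation":[0,0,0]},{"xyz":[0,0,0],"rotation":[0,0,0]},{"xyz":[0,0,0],"rotation":[0,0,0]},{"xyz":[0,0,0],"rotation":[0,0,0]}], "fingers": 20, "newtons": 30}}

```text
time: 17.1
ee_pos: [424.0, -164.8, 45.0]
ee_rot: [3.136, -0.145, 0.011]
contact_force: [0.5, 0.1, -1.6]
gripper_width: 0.351
```

```bash
python3 -c "
from h import *
p,R=rep();orot(R,0)
s=snap('side','s13.png');crop(s,'s13c.png',220,280,220,300,7)
"
```

```text
t 17.1 p [ 424.  -164.8   45. ] clamp [-37.4  -5.2  45. ]
axes(clamp cols) [[1.0, 0.0, 0.007], [0.0, -1.0, -0.002], [0.007, 0.002, -1.0]]
F [ 0.5  0.1 -1.6] q [ 0.28  0.84 -0.02  2.21  0.17  0.08 -1.56] w 0.3509633941539378
rot err [ 0.1 -0.4  0. ]
```

View pics/s13c.png

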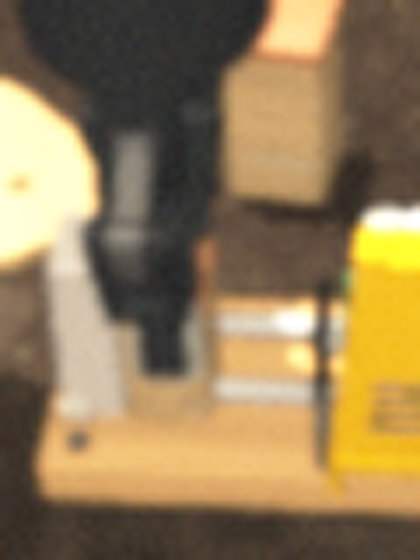

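>>> {"method": "apply_moves", "body": {"plan": [{"xyz":[3.5,0,0],"rotation":[0,0,0]},{"xyz":[3.5,0,0],"rotation":[0,0,0]},{"xyz":[3.5,0,0],"rotation":[0,0,0]},{"xyz":[3.5,0,0],"rotation":[0,0,0]},{"xyz":[0,0,0],"rotation":[0,0,0]}]}}

```text
time: 17.65
ee_pos: [439.9, -166.2, 45.1]
ee_rot: [3.136, -0.144, 0.013]
contact_force: [0.6, -0.8, 0.0]
gripper_width: 0.348
```

```bash
python3 -c "
from h import *
p,R=rep();orot(R,0)
s=snap('side','s14.png');crop(s,'s14c.png',220,280,220,300,7)
g=snap('top','t14.png')
"
```

```text
t 17.65 p [ 439.9 -166.2   45.1] clamp [-21.4  -5.2  45.1]
axes(clamp cols) [[1.0, 0.0, 0.008], [0.0, -1.0, -0.002], [0.008, 0.002, -1.0]]
F [ 0.6 -0.8  0. ] q [ 0.28  0.84 -0.03  2.17  0.16  0.12 -1.56] w 0.34833171976109795
rot err [ 0.1 -0.5  0. ]
```

View pics/s14c.png

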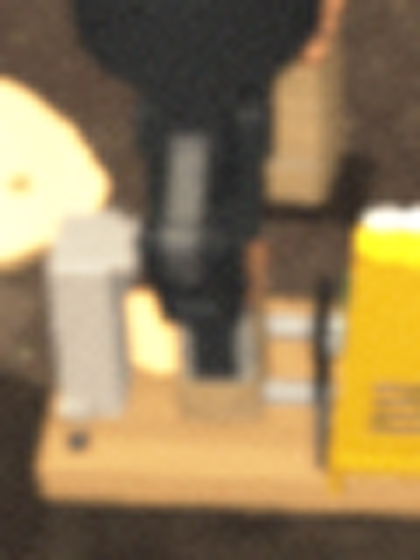

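>>> {"method": "apply_moves", "body": {"plan": [{"xyz":[0,0,-10],"rotation":[0,0,0]},{"xyz":[0,0,-20],"rotation":[0,0,0]},{"xyz":[0,0,-30],"rotation":[0,0,0]},{"xyz":[0,0,-30],"rotation":[0,0,0]},{"xyz":[0,0,-15],"rotation":[0,0,0]}]}}

```text
time: 18.25
ee_pos: [435.0, -165.1, 153.7]
ee_rot: [3.137, -0.144, -0.001]
contact_force: [0.2, -0.4, -0.7]
gripper_width: 0.345
```

```bash
python3 -c "
from h import *
p,R=rep();orot(R,0);delta((468,152,150),R,p)
s=snap('side','s15.png');crop(s,'s15c.png',200,340,180,300,5)
"
```

```text
t 18.25 p [ 435.  -165.1  153.7] clamp [-26.4  -4.6 153.7]
axes(clamp cols) [[1.0, 0.001, -0.001], [0.001, -1.0, -0.002], [-0.001, 0.002, -1.0]]
F [ 0.2 -0.4 -0.7] q [ 0.32  0.62 -0.09  2.12  0.14  0.41 -1.54] w 0.344837296840375
rot err [0.1 0.  0. ]
tool delta [   3.7 -318.8    3.2]
```

View pics/s15c.png

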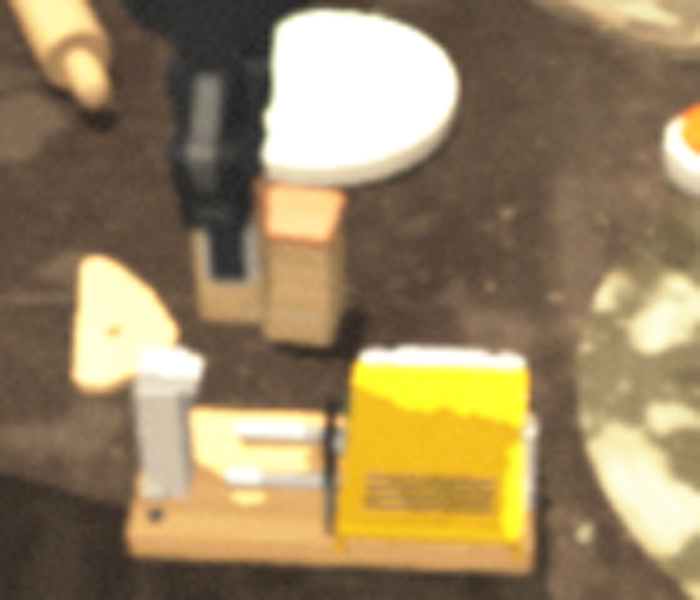

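>>> {"method": "apply_moves", "body": {"plan": [{"xyz":[0,-20,0],"rotation":[0,0,0]},{"xyz":[0,-32,0],"rotation":[0,0,0]},{"xyz":[0,-32,0],"rotation":[0,0,0]},{"xyz":[0,-32,0],"rotation":[0,0,0]},{"xyz":[0,-32,0],"rotation":[0,0,0]}]}}

```text
time: 18.8
ee_pos: [449.0, -20.5, 157.6]
ee_rot: [3.13, -0.167, 0.009]
contact_force: [0.1, 0.1, -0.7]
gripper_width: 0.348
```

>>> {"method": "apply_moves", "body": {"plan": [{"xyz":[0,-32,0],"rotation":[0,0,0]},{"xyz":[0,-32,0],"rotation":[0,0,0]},{"xyz":[0,-32,0],"rotation":[0,0,0]},{"xyz":[0,-32,0],"rotation":[0,0,0]},{"xyz":[0,-20,0],"rotation":[0,0,0]}]}}

```text
time: 19.3
ee_pos: [462.2, 134.1, 157.3]
ee_rot: [3.13, -0.164, 0.005]
contact_force: [-0.4, -0.7, -0.3]
gripper_width: 0.347
```

```bash
python3 -c "
from h import *
p,R=rep();orot(R,0);delta((468,152,80),R,p)
"
```

```text
t 19.3 p [462.2 134.1 157.3] clamp [-26.9 295.9 157.3]
axes(clamp cols) [[1.0, -0.012, 0.004], [-0.012, -1.0, -0.007], [0.004, 0.007, -1.0]]
F [-0.4 -0.7 -0.3] q [-0.4   0.63  0.02  2.07 -0.01  0.44 -2.05] w 0.34659224636703845
rot err [ 0.4 -0.2 -0.7]
tool delta [  3.6 -18.9  77.2]
```

>>> {"method": "apply_moves", "body": {"plan": [{"xyz":[3,-8,20],"rotation":[0.4,0,0]},{"xyz":[2,-7,20],"rotation":[0,0,0]},{"xyz":[0,-3,20],"rotation":[0,0,0]},{"xyz":[0,0,13],"rotation":[0,0,0]},{"xyz":[0,0,0],"rotation":[0,0,0]}]}}

```text
time: 19.8
ee_pos: [468.5, 158.0, 83.2]
ee_rot: [-3.134, 0.149, -0.008]
contact_force: [0.4, -0.3, -0.4]
gripper_width: 0.349
```

```bash
python3 -c "
from h import *
p,R=rep();orot(R,0);delta((468,152,60),R,p)
s=snap('side','s16.png');crop(s,'s16c.png',220,320,140,230,7)
g=snap('top','t16.png')
"
```

```text
t 19.8 p [468.5 158.   83.2] clamp [-22.8 320.2  83.2]
axes(clamp cols) [[1.0, -0.003, 0.005], [-0.003, -1.0, 0.004], [0.005, -0.004, -1.0]]
F [ 0.4 -0.3 -0.4] q [-0.42  0.78  0.01  2.09 -0.02  0.27 -2.06] w 0.34891915311277893
rot err [-0.2 -0.3 -0.2]
tool delta [-0.1  6.1 23.2]
```

View pics/s16c.png

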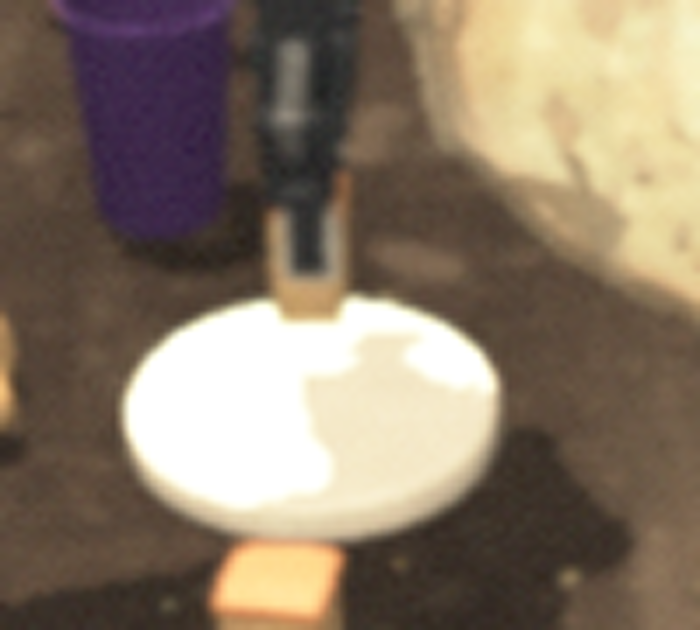

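>>> {"method": "apply_moves", "body": {"plan": [{"xyz":[0,3,12],"rotation":[0,0,0]},{"xyz":[0,2,9],"rotation":[0,0,0]},{"xyz":[0,0,4],"rotation":[0,0,0]},{"xyz":[0,0,2],"rotation":[0,0,0]},{"xyz":[0,0,0],"rotation":[0,0,0]}]}}

```text
time: 20.4
ee_pos: [470.4, 152.0, 57.3]
ee_rot: [-3.132, 0.153, -0.016]
contact_force: [-0.5, -0.0, 0.5]
gripper_width: 0.344
```

```bash
python3 -c "
from h import *
p,R=rep();orot(R,0);delta((468,152,47),R,p)
s=snap('side','s17.png');crop(s,'s17c.png',220,320,140,230,7)
print(ray(s,(264.6-.4,197.4-.4),20))
"
```

```text
t 20.4 p [470.4 152.   57.3] clamp [-20.5 314.5  57.3]
axes(clamp cols) [[1.0, -0.005, 0.01], [-0.005, -1.0, 0.006], [0.01, -0.006, -1.0]]
F [-0.5 -0.   0.5] q [-0.41  0.83  0.    2.1  -0.02  0.2  -2.06] w 0.34445025135363216
rot err [-0.3 -0.6 -0.3]
tool delta [-2.4  0.3 10.3]
[465.0572114  144.49073412  20.        ]
```

View pics/s17c.png

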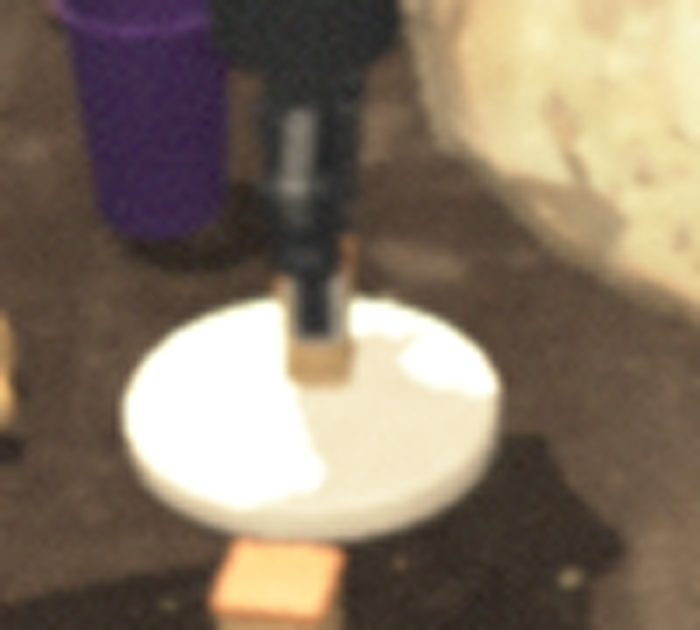

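>>> {"method": "apply_moves", "body": {"plan": [{"xyz":[-1,0,3],"rotation":[-0.3,-0.6,0]},{"xyz":[0,0,3],"rotation":[0,0,0]},{"xyz":[0,0,2],"rotation":[0,0,0]},{"xyz":[0,0,1],"rotation":[0,0,0]},{"xyz":[0,0,0],"rotation":[0,0,0]}]}}

```text
time: 20.95
ee_pos: [469.9, 152.7, 48.2]
ee_rot: [-3.137, 0.153, -0.0]
contact_force: [0.1, -0.1, -0.6]
gripper_width: 0.347
```

```bash
python3 -c "
from h import *
p,R=rep();orot(R,0)
"
```

```text
t 20.95 p [469.9 152.7  48.2] clamp [-21.  315.1  48.2]
axes(clamp cols) [[1.0, -0.005, 0.0], [-0.005, -1.0, 0.001], [0.0, -0.001, -1.0]]
F [ 0.1 -0.1 -0.6] q [-0.41  0.85  0.    2.09 -0.02  0.2  -2.06] w 0.34749461969878365
rot err [-0.1 -0.  -0.3]
```

Expected contact at TCP z of about 47; creep down.

>>> {"method": "apply_moves", "body": {"plan": [{"xyz":[0,0,1],"rotation":[0,0,0]},{"xyz":[0,0,0.5],"rotation":[0,0,0]},{"xyz":[0,0,0.5],"rotation":[0,0,0]},{"xyz":[0,0,0],"rotation":[0,0,0]},{"xyz":[0,0,0],"rotation":[0,0,0]}]}}

```text
time: 21.45
ee_pos: [470.1, 152.8, 46.9]
ee_rot: [-3.136, 0.152, -0.002]
contact_force: [-0.3, -0.9, -0.8]
gripper_width: 0.344
```

```bash
python3 -c "
from h import *
p,R=rep();orot(R,0)
s=snap('side','s18.png');crop(s,'s18c.png',220,320,140,230,7)
print(readout.state()['contact_force'],readout.state()['ee_pos'])
"
```

```text
t 21.45 p [470.1 152.8  46.9] clamp [-20.8 315.2  46.9]
axes(clamp cols) [[1.0, -0.005, 0.001], [-0.005, -1.0, 0.002], [0.001, -0.002, -1.0]]
F [-0.3 -0.9 -0.8] q [-0.41  0.85  0.    2.09 -0.02  0.2  -2.06] w 0.34438208435257167
rot err [-0.1 -0.1 -0.3]
[-0.03058773  0.2756941  -1.075692  ] [470.05468857 152.76441383  46.88743695]
```

View pics/s18c.png

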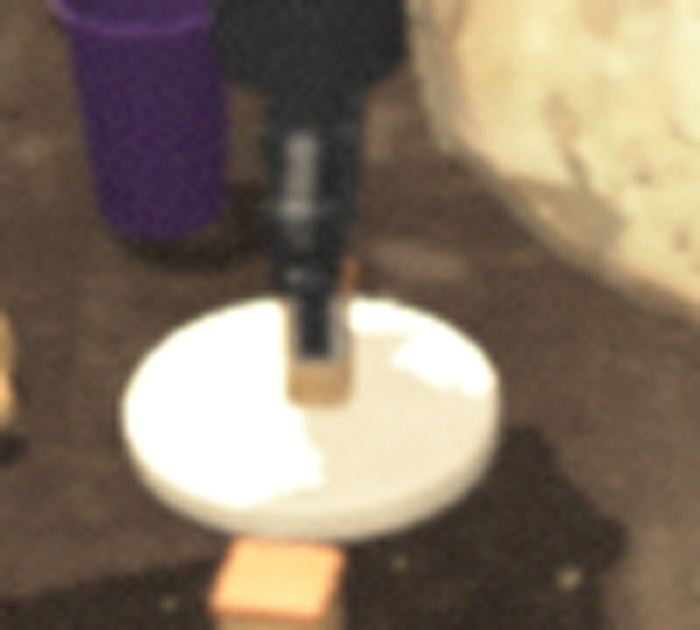

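>>> {"method": "apply_moves", "body": {"plan": [{"xyz":[0,0,0.7],"rotation":[0,0,0]},{"xyz":[0,0,0.7],"rotation":[0,0,0]},{"xyz":[0,0,0.5],"rotation":[0,0,0]},{"xyz":[0,0,0],"rotation":[0,0,0]},{"xyz":[0,0,0],"rotation":[0,0,0]}]}}

```text
time: 22.0
ee_pos: [470.1, 152.7, 46.7]
ee_rot: [-3.136, 0.153, -0.003]
contact_force: [0.7, -0.1, 0.6]
gripper_width: 0.348
```

```bash
python3 -c "
from h import *
p,R=rep();orot(R,0)
"
```

```text
t 22.0 p [470.1 152.7  46.7] clamp [-20.8 315.2  46.7]
axes(clamp cols) [[1.0, -0.005, 0.002], [-0.005, -1.0, 0.002], [0.002, -0.002, -1.0]]
F [ 0.7 -0.1  0.6] q [-0.41  0.85  0.    2.09 -0.02  0.19 -2.06] w 0.3479578040064704
rot err [-0.1 -0.1 -0.3]
```

>>> {"method": "apply_moves", "body": {"plan": [{"xyz":[0,0,0],"rotation":[0,0,0]},{"xyz":[0,0,0],"rotation":[0,0,0]},{"xyz":[0,0,0],"rotation":[0,0,0]},{"xyz":[0,0,0],"rotation":[0,0,0]},{"xyz":[0,0,0],"rotation":[0,0,0]}], "fingers": 55}}

```text
time: 22.5
ee_pos: [470.1, 152.8, 46.3]
ee_rot: [-3.136, 0.153, -0.003]
contact_force: [-0.6, 0.1, -0.5]
gripper_width: 0.647
```

>>> {"method": "apply_moves", "body": {"plan": [{"xyz":[0,0,-10],"rotation":[0,0,0]},{"xyz":[0,0,-20],"rotation":[0,0,0]},{"xyz":[0,0,-30],"rotation":[0,0,0]},{"xyz":[0,0,-40],"rotation":[0,0,0]},{"xyz":[0,0,-40],"rotation":[0,0,0]}]}}

```text
time: 23.0
ee_pos: [466.5, 151.3, 188.4]
ee_rot: [3.135, -0.152, -0.014]
contact_force: [0.6, 1.3, -0.2]
gripper_width: 0.642
```

>>> {"method": "apply_moves", "body": {"plan": [{"xyz":[-30,0,-20],"rotation":[0,0,0]},{"xyz":[-30,0,0],"rotation":[0,0,0]},{"xyz":[-30,0,0],"rotation":[0,0,0]},{"xyz":[0,0,0],"rotation":[0,0,0]},{"xyz":[0,0,0],"rotation":[0,0,0]}]}}

```text
time: 23.5
ee_pos: [378.4, 161.3, 218.6]
ee_rot: [-3.132, 0.155, -0.013]
contact_force: [0.9, -0.2, 0.3]
gripper_width: 0.643
```

```bash
python3 -c "
from h import *
p,R=rep()
s=snap('side','s19.png');crop(s,'s19c.png',190,340,140,310,4)
g=snap('top','t19.png')
"
```

```text
t 23.5 p [378.4 161.3 218.6] clamp [-112.9  315.2  218.6]
axes(clamp cols) [[1.0, -0.006, 0.008], [-0.006, -1.0, 0.007], [0.008, -0.007, -1.0]]
F [ 0.9 -0.2  0.3] q [-0.53  0.44  0.03  2.2  -0.03  0.48 -2.15] w 0.6431164753311303
```

View pics/s19c.png

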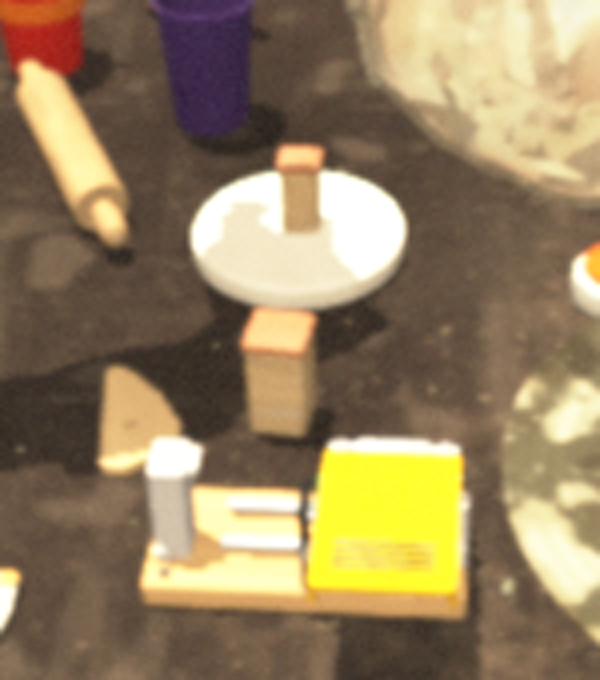

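View pics/t19.png

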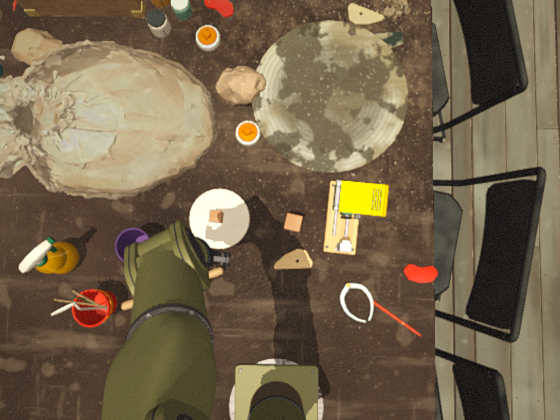

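Both views show the stamp standing upright near the middle of the bat: about (300,190) in the side crop and (216,216) in the top view. The clamp bar is fully back with the lever down, and the robot is clear of everything.

```bash
python3 -c "
from cell import ticket
print(ticket.close_job())"
```

```text
the job is handed in; nothing more can be done
None
```

The stamp now stands upright near the middle of the plaster bat, the clamp is open, and the job was handed in after about 23.5 s of robot time.

- **Clamp:** I lifted the yellow lever from below with closed, tilted fingers. I kept it up while the bar slid back until pushing further no longer moved it. Then I lowered the lever, and the bar stayed fully back.
- **Stamp:** I gripped it at about 30 mm finger opening and drew it about 16 mm along the clamp's +x before lifting. I set it down until the bat carried it, opened the fingers and backed away.
- **Last checks:** In the final side and top pictures the stamp is upright near the bat's centre and the arm is touching nothing. The other things look unmoved, judged by eye; I did not measure them. The purple cup and most of the roller were hidden behind the arm in the top view, but show in the side view.
- **Disagreements:**
  - The two cameras put the stamp's position across the clamp about 4 mm apart, so I aimed midway, and the grip held.
  - They put the bat's centre about 8 mm apart. I used the top view's figure, so the stamp sits a little off true centre.
- **Hiccup:** I first tilted the gripper the wrong way after leaving the lever, which brought one wrist joint close to its limit. I corrected it with no contact.

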